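# Bed the sink-side tile: latch, spacer, press and hold

## Robot

A 7-joint arm with a two-finger parallel gripper is mounted at the origin on the work surface. World frame = base frame: x ahead of the robot, y to its left, z up, the work surface at z = 0. Lengths are in m, angles in rad, forces in N, time in s.
With the tool pointing down it reaches from about 0.35 to 0.9 m from the base axis. Payload 8.1 kg.
Tool frame: the origin (TCP) lies midway between the tips of the shut fingers; the grasp point (between the pads) lies 19 mm behind it (grasp_offset is the distance from the TCP to the grasp point, in m); z points along the fingers, y is the line along which they close (so a half turn about z gives the same grasp; the last joint's range is limited). The gripper opens to 85 mm and grips with 20 to 120 N. Pads are 22 mm wide; open, the fingers measure 114 mm over their backs; the gripper's body (76 mm by 85 mm) begins 54 mm behind the grasp point. The pads swing forward as they close: fully open they stand 13 mm farther back than shut.
Start: joints at [1.221, 0.434, 0.025, 1.573, -0.012, 1.134, -0.075], TCP at [0.153, -0.606, 0.231] pointing down, gripper open.
Joint ranges: [-2.62, 2.62], [-0.44, 2.09], [-1.27, 1.32], [0.08, 2.57], [-1.32, 4.46], [0.12, 2], [-2.74, 2.74]. Speed limits (rad/s): [2.22, 2.22, 3.01, 3.01, 3.14, 3.14, 3.14].

## Interface

Orientations are given as a 3x3 rotation matrix whose columns are the frame's x, y, z axes.
In Python, from bench import sense, grab_frame, sign_off, grasp_offset gives the robot as it stands. The module is installed in compiled form; this text tells all that it offers.
- The arm moves only by the tool drive_tool, never from a script. Its argument "commands" is a list that holds one entry, the list of rows, each a list of 7 numbers: the shift along the world's x, y, z normalised to -1 to 1, where 1 is 0.25 m, then the turn, a rotation vector about the world's x, y, z normalised to -1 to 1, where 1 is 180 degrees, then the finger opening in mm, from 0 to 85.4. A call has 1 to 8 rows; each row is the pose to reach, as a shift and turn from the pose commanded when the call began, turning the shorter way round; what a row does not reach only later rows make up. A row lasts 1/10 s, in which the tool goes at most 50 mm and 8.59 degrees, less where a joint would pass 70% of its speed; a pose out of reach is approached as far as the arm can. A call with a number of a shift or a turn outside -1 to 1 is refused whole. A call with a gripper value outside its range is refused whole. The fingers move at their own pace and stop on an object; "newtons" is the grip in N (left out, the last holds). Time passes only in rows, so rows that repeat a pose let the fingers close. It gives the time, the measured TCP pose, the force, the opening and the grip force at its end, in the units of the state.
- sense(): the state, without advancing time (a new reading comes with each control period).
- grab_frame(name): name is "scene" or "side" or "wrist"; returns a dict with "img" (480x640x3 uint8, red, green, blue), "range_z" (480x640 float32, m along the optical axis (not along the pixel's ray), 0 where there is no reading), "intrinsics" (3x3 intrinsics, pixels), "eye" and "rotation" of the camera in the world. Camera axes: x right, y up, looking along -z (the intrinsics and any distortion apply to the point x, -y, -z); pixel columns grow to the right and rows downward; lengths in m; the calibration is good to about 2 mm. A picture is of the moment at which its call begins.
- sign_off(): hands the job in; it is judged then, once.
The state is a dict: "clock": time; "joints": joint angles; "dq": joint speeds; "tau": joint torques, N m; "tcp_pos": TCP position; "ee_rot": TCP orientation; "wrist_force": force on the tool from outside, world axes, zero at the start; "ft_torque": the same for the moment, N m; "width": finger opening in m; "grasp_force": force on a finger pad.
Only numpy, scipy, OpenCV 4.12 (cv2) and the standard library are available. Lean on these libraries where they do the work, as an engineer would, in place of code of your own. Each camera call takes 0.05 s, during which the arm holds its last target. There are 200 camera calls.

## Task

Turn the brass turnbutton by its peg to its stop, across the yellow end batten, so that the batten is locked in the tile tray; then slide the red spacer upright down to the tray floor in the one gap beside the white tile that is wide enough for it (never push it at the thick rail beside the narrow gap) and let go of it. Last, press the tile down with the fingertips, firmly but not hard, until it is flush with the rails, and finish while still holding it pressed there. Leave the salt shaker, the plate and the ladle where they are.

Things in the scene. Friction and masses are not known exactly. Their poses are not given: they have to be found in the camera images.
- tray: Fixed dark wooden tray, 176 x 208 mm, floor 8 mm thick; place and turn vary. Origin: on the counter under the tile's middle; z up; own +x runs along the gaps towards the batten and turnbutton end. Batten pocket at x +58 to +88 mm; end block at x +90 to +112, y -60 to +60 mm, top 30 mm above the counter. Rails lie on the floor at y +82 and -82 mm; the gaps are between rails and tile
- tile (a joint): How far the tile is pressed down, m: 0 = up, 8 mm proud of the rails; 0.008 = at its stop, flush. White ceramic tile on springy bedding, 110 mm (tray x) by 100 mm (tray y), 10 mm thick, centred over the tray origin, moving only straight down. The push rises from about 2 N to about 8 N at the stop; let go, it springs up again
- tile_top (a point): Centre of the tile's upper face: 38 mm above the counter when up, 30 mm when flush. Axes as the tray's
- rail_thin: Fixed light wooden rail 110 mm long (own x, along the tray's x), 20 mm wide, 22 mm high, on the +y or -y side of the tile (changes); top 30 mm above the counter. Origin: centre of its underside. The gap between it and the tile is 22 mm wide, 110 mm long, 22 mm deep, its middle 61 mm from the tray origin along the tray's y: this one takes the spacer
- rail_thick: The other fixed rail, the same but 40 mm wide, on the other side of the tile. The gap between it and the tile is only 12 mm wide: too narrow for the spacer
- batten: Loose yellow wooden batten 30 x 90 x 22 mm lying in its pocket on the tray floor at own x +73 mm of the tray, top level with the rails. Origin: centre of its underside
- turnbutton (a joint): Turnbutton angle, rad, growing anticlockwise seen from above: at 0 its arm points along the tray's +y, clear over the end block; at 1.57, its stop, along the tray's -x across the batten (locked). Starts between -0.35 and 0.35, stays where it is left; takes about 1 N at the peg
- turnbutton_pivot (a point): The vertical pivot of the turnbutton, at tray x +101 mm, y 0, 32 mm above the counter (underside of the arm). Brass arm 16 mm wide, 8 mm thick, reaching 41 mm from the pivot
- turnbutton_peg (a point): Centre of the top of the upright round brass peg on the arm, 12 mm in diameter, 30 mm tall (40 to 70 mm above the counter), its axis 32 mm from the pivot. Can be pinched from any side and led round
- spacer: Red-painted wooden spacer block standing upright on the counter to the right of the tray: 50 mm long (own x), 18 mm thick (own y), 65 mm tall (own z), lower long edges rounded by 4 mm. Origin: centre of its underside. In the gap it stands on the tray floor, its top 73 mm above the counter
- salt: Glass salt shaker with steel twist top, 48 mm across, 84 mm tall, standing. Origin: centre of its underside. Leave alone
- plate: Blue enamel plate, 210 mm across, 22 mm high, lying flat. Origin: centre of its underside. Leave alone
- ladle: Steel ladle lying beyond the tray: bowl 84 mm across, 34 mm high, handle 230 mm long to its own -y. Origin: under the middle of the bowl. Leave alone
There are look-alikes about, which are no part of the job. What is meant by the spacer is not turquoise, and is the smaller of those in its own colour.

How it is judged:
On the way, in this order (a step that is already met when the one before it is completed fails the run):
1. the turnbutton is turned across the batten (value of joint turnbutton above 1.4 rad), for 0.2 s.
2. the spacer stands let go on the tray floor in the wide gap (z of spacer in the frame of tray between 0.005 and 0.0115 m and x of spacer in the frame of tray between -0.032 and 0.032 m and (y of spacer in the frame of tray between 0.057 and 0.065 m or y of spacer in the frame of tray between -0.065 and -0.057 m) and horizontal distance between spacer and rail_thin below 0.045 m and angle between spacer's own z axis and vertical below 0.12 rad and contact force between the fingers and spacer below 0.1 N), for 0.2 s.
At the end, for the whole second after the job is handed in: Turnbutton at 1.40 rad or more, batten in its pocket (8 mm); spacer upright and let go on the tray floor in the 22 mm gap (4 mm across, 32 mm along); fingers pressing the tile with over 4 N, 6 mm or more of its 8 mm down, through the last second (all of step 2 and value of joint turnbutton above 1.4 rad and linear speed of spacer below 0.02 m/s and value of joint tile above 0.006 m and contact force between the fingers and tile above 4 N and z of batten in the frame of tray below 0.011 m and x of batten in the frame of tray between 0.065 and 0.081 m); the arm keeps its last pose, push and grip.
It fails at once if the spacer is pushed against the thick rail (over 2 N) (contact force between spacer and rail_thick above 2 N).
It fails at once if the tile is pressed hard enough to crack it (over 50 N) (contact force between anything else and tile above 50 N).
It fails at once if the salt shaker is moved over 20 mm or tipped (distance of salt from where it was at the start of the episode above 0.02 m or angle between salt's own z axis and vertical above 0.3 rad).
It fails at once if the plate or the ladle is moved over 20 mm (distance of any of plate, ladle from where it was at the start of the episode above 0.02 m).
It also fails if it takes over 59 s, if anything falls off the work surface, if the arm or the gripper's body presses on something with over 40 N, if the wrist force passes 120 N, or if a joint passes its speed limit or range.

## Working session

There is one attempt and no reset: what is moved stays moved. The work goes in short steps, Python scripts to look and compute and a tool call to move; the robot and the scene stay as the last step left them, time stands still between calls to the robot, and variables do not carry over. Pictures are saved under pics/ and viewed, at most 10 in all, crops included, and the job is handed in when it is done.

Besides the shell and the picture viewer there is one more tool, called by a JSON object that holds its "fn" and its "kwargs", one argument or row to a line. drive_tool: Moves the arm, as the interface text tells. Its arguments: {"type":"object","properties":{"commands":{"type":"array"},"newtons":{"type":"number"}},"required":["commands"]}

```bash
mkdir -p pics
cat > h.py <<'E'
import numpy as np, cv2
from bench import sense, grab_frame, sign_off, grasp_offset
def cam(n,save=None):
    f=grab_frame(n)
    if save: cv2.imwrite('pics/'+save,f['img'][:,:,::-1])
    return f
def pts(f,uv):
    "range pixels -> world"
    uv=np.asarray(uv,int); z=f['range_z'][uv[:,1],uv[:,0]]; K=f['intrinsics']
    c=np.c_[(uv[:,0]-K[0,2])/K[0,0]*z,-(uv[:,1]-K[1,2])/K[1,1]*z,-z]
    return c@f['rotation'].T+f['eye']
def ray(f,uv,h):
    "pixel rays cut with plane z=h"
    uv=np.asarray(uv,float); K=f['intrinsics']
    c=np.c_[(uv[:,0]-K[0,2])/K[0,0],-(uv[:,1]-K[1,2])/K[1,1],-np.ones(len(uv))]@f['rotation'].T
    return f['eye']+c*((h-f['eye'][2])/c[:,2])[:,None]
E
python3 - <<'E'
from h import *
fs=[cam(n) for n in ("scene","side")]
cv2.imwrite('pics/a.png',fs[0]['img'][:,:,::-1]);cv2.imwrite('pics/b.png',fs[1]['img'][:,:,::-1])
for f in fs: print(f['eye'],f['rotation'].round(3).tolist(),f['intrinsics'].tolist(), (f['range_z']>0).mean())
print(sense(),grasp_offset)
E
```

```text
[1.22667232 0.16641745 1.15104907] [[-0.185, -0.842, 0.507], [0.983, -0.155, 0.101], [-0.007, 0.517, 0.856]] [[619.8020405736027, 0.0, 320.7906706709119], [0.0, 619.8020405736027, 246.1487910141318], [0.0, 0.0, 1.0]] 0.9960546875
[ 0.48750652 -0.64817532  0.567987  ] [[0.985, 0.094, -0.146], [-0.174, 0.55, -0.817], [0.004, 0.83, 0.558]] [[449.8372293227444, 0.0, 318.3443345994333], [0.0, 449.8372293227444, 236.4019951023051], [0.0, 0.0, 1.0]] 0.9961165364583333
{'clock': 0.1, 'joints': array([ 1.22140843,  0.43515391,  0.0249733 ,  1.574002  , -0.0115875 ,
        1.13399168, -0.07509436]), 'dq': array([-2.09990992e-05, -4.27878982e-04,  1.86862477e-03, -1.30599547e-03,
       -5.20189092e-04,  7.43908858e-05, -6.69183054e-05]), 'tau': array([ 2.43962255e-03, -6.71756172e+01,  1.02746062e+00, -3.16900992e+01,
        1.56763871e-02,  7.24814294e-03,  1.57049362e-05]), 'tcp_pos': array([ 0.15251754, -0.60564281,  0.23060565]), 'ee_rot': array([[ 9.69716282e-01,  2.44233705e-01, -4.78196586e-04],
       [ 2.44234133e-01, -9.69715385e-01,  1.32663792e-03],
       [-1.39704893e-04, -1.40325432e-03, -9.99999006e-01]]), 'wrist_force': array([ 0.18367106,  0.51461803, -0.88049009]), 'ft_torque': array([ 0.02167417, -0.0042494 , -0.00187288]), 'grasp_force': 0.0, 'width': 0.08543501053783718} 0.0187
```

View pics/a.png

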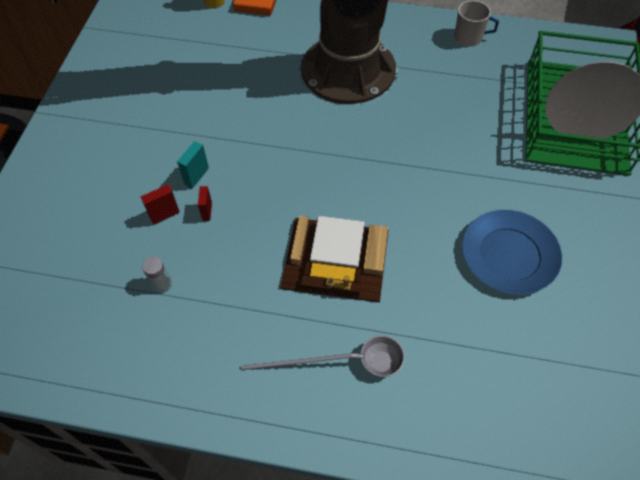

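View pics/b.png

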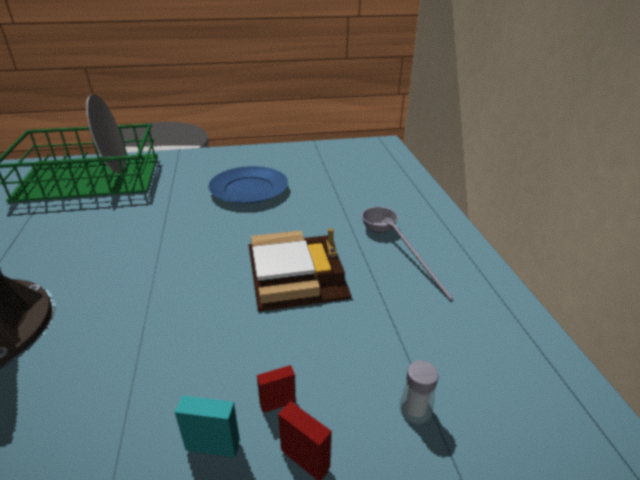

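Scene view: the candidates are a red block at (205,203), a larger red block at (160,204) and a turquoise one at (193,163). In the side view these are (277,388), (305,440) and (208,427). The smaller red one, nearest the tray, fits the description. The tile is at (338,240), the batten at (332,271) and the brass peg at (345,282). The rails are at (300,240), which looks thin, and (375,248), which looks thick.

```bash
cat >> h.py <<'E'
def mask(f,lo,hi,box=None):
    m=cv2.inRange(cv2.cvtColor(f['img'],cv2.COLOR_RGB2HSV),np.array(lo),np.array(hi))
    if box: b=np.zeros_like(m); b[box[1]:box[3],box[0]:box[2]]=1; m=m*b
    return m
def blobs(m,a=30):
    n,l,s,c=cv2.connectedComponentsWithStats(m)
    return [np.argwhere(l==i)[:,::-1] for i in range(1,n) if s[i,4]>a]
def rect(P):
    "min-area rectangle of xy, mm and deg"
    c,s,a=cv2.minAreaRect((P[:,:2]*1000).astype(np.float32)); return np.round(c,1),np.round(s,1),round(a,1)
E
python3 - <<'E'
from h import *
F={n:cam(n) for n in("scene","side")}
B={'scene':(270,205,400,310),'side':(235,220,360,315)}
for n,f in F.items():
    print(n)
    for nm,lo,hi,box in (('red',(0,150,60),(6,255,255),None),('red2',(174,150,60),(180,255,255),None),('tile',(0,0,130),(180,40,255),B[n]),('bat',(18,180,120),(30,255,255),B[n]),('rail',(8,60,110),(20,180,255),B[n])):
        for b in blobs(mask(f,lo,hi,box),60):
            P=pts(f,b); zt=np.percentile(P[:,2],97); T=P[P[:,2]>zt-.006]
            print(nm,b.mean(0).round(),len(b),'ztop',zt.round(4),'rect top',*rect(T),'ray',*rect(ray(f,b[P[:,2]>zt-.006],zt)))
f=F['scene']; c=cv2.resize(f['img'][195:310,265:400],None,fx=5,fy=5,interpolation=cv2.INTER_CUBIC)
d=cv2.resize(F['scene']['img'][140:230,130:220],(520,520),interpolation=cv2.INTER_CUBIC)
cv2.imwrite('pics/c.png',c[:,:,::-1]);cv2.imwrite('pics/d.png',d[:,:,::-1])
E
```

```text
scene
red [157. 194.] 267 ztop 0.0879 rect top [ 530.7 -326.7] [26.7 61.8] 41.5 ray [ 533.1 -325.3] [24.  61.8] 42.9
red [204. 198.] 197 ztop 0.0688 rect top [857.9 -47. ] [851.8  26.2] 28.3 ray [ 511.4 -233.7] [57.7 20.7] 18.6
tile [337. 240.] 2130 ztop 0.0426 rect top [860.5  88.7] [741.7 102.4] 4.1 ray [548.4  66.3] [108.6  98.8] 1.9
bat [332. 271.] 566 ztop 0.0353 rect top [916.9  94.3] [629.8  89.5] 5.0 ray [622.   68.7] [30.7 88.3] 1.1
rail [299. 238.] 428 ztop 0.0345 rect top [863.4  59.9] [756.3  37.3] 13.5 ray [550.7 -15.3] [108.3  19.7] 1.8
rail [376. 248.] 846 ztop 0.0349 rect top [857.5 158.1] [738.6  39.1] 1.8 ray [546.1 148.1] [108.6  39.2] 2.0
side
red [275. 376.] 394 ztop 0.0669 rect top [ 483.7 -434.5] [424.8  47.9] 84.6 ray [ 501.9 -241.6] [48.4 20.4] 11.1
red [304. 423.] 986 ztop 0.0861 rect top [ 522.4 -474.2] [350.3  56.5] 87.8 ray [ 528.1 -331.2] [24.2 64.9] 39.8
tile [277. 233.] 70 ztop 0.031 rect top [541.7 165. ] [ 14.6 109.1] 84.4 ray [541.6 164.5] [ 13.3 109.2] 84.4
tile [282. 259.] 1764 ztop 0.0405 rect top [ 543.3 -265. ] [766.3 111.3] 90.0 ray [543.4  61.6] [109.1 101.9] 1.8
bat [320. 257.] 348 ztop 0.0323 rect top [ 566.6 -265.8] [779.8  40.4] 81.3 ray [617.6  65.4] [27.5 93.3] 1.4
rail [277. 238.] 493 ztop 0.0325 rect top [ 541.3 -239.6] [108.3 817. ] 0.1 ray [540.  145.2] [108.5  38.2] 2.9
rail [288. 287.] 479 ztop 0.0324 rect top [ 491.9 -317.9] [651.8 107.7] 79.8 ray [546.1 -19.7] [109.2  22.2] 1.8
```

View pics/c.png

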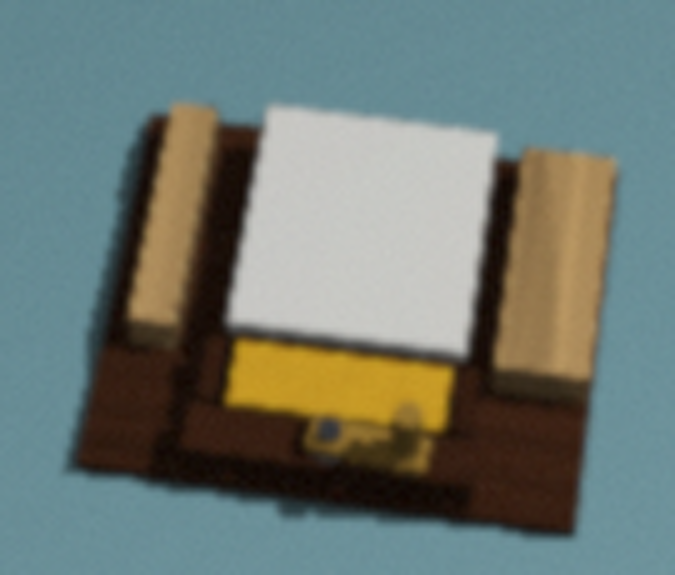

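View pics/d.png

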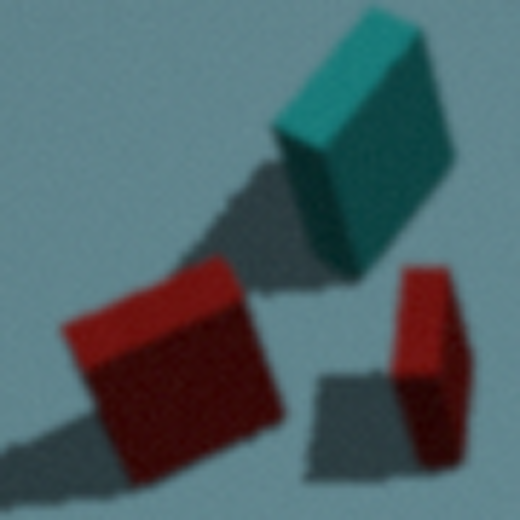

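The wide gap is on the -y side: crop c shows the thin rail at (175,220), the dark wide gap at (225,220), the thick rail at (555,265), the pivot at (330,430) and the peg top at (405,410). Crop d confirms the smaller red block at right (420,370), clearly smaller than the red one at (175,370). Moving now, with a wrist look at the spacer on the way.

{"fn": "drive_tool", "kwargs": {
  "commands": [
    [[0.8,1,0.1,0,0,0,85],[0.8,1,0.1,0,0,0,85],[0.8,1,0.1,0,0,0,85],[0.8,1,0.1,0,0,0,85],[0.8,1,0.1,0,0,0,85],[0.8,1,0.1,0,0,0,85],[0.8,1,0.1,0,0,0,85],[0.8,1,0.1,0,0,0,85]]
  ],
  "newtons": 30
}}

```text
clock: 1.0
tcp_pos: [0.3554, -0.3528, 0.2567]
ee_rot: [[0.968, 0.251, 0.001], [0.251, -0.968, 0.001], [0.002, -0.0, -1.0]]
wrist_force: [-0.6, -1.0, 0.1]
width: 0.0852
grasp_force: 0.0
```

{"fn": "drive_tool", "kwargs": {
  "commands": [
    [[0.4,0.45,0,0,0,0,85],[0.4,0.45,0,0,0,0,85],[0.4,0.45,0,0,0,0,85],[0.4,0.45,0,0,0,0,85],[0.4,0.45,0,0,0,0,85],[0.4,0.45,0,0,0,0,85]]
  ]
}}

```text
clock: 1.6
tcp_pos: [0.4515, -0.2453, 0.256]
ee_rot: [[0.97, 0.242, -0.001], [0.242, -0.97, -0.001], [-0.001, 0.0, -1.0]]
wrist_force: [-0.5, 0.4, 0.8]
width: 0.0851
grasp_force: 0.0
```

Run:
```python
from h import *
f=cam('wrist','e.png'); s=sense(); print(s['clock'],s['tcp_pos'],s['ee_rot'][:,:2].round(3).tolist(),f['eye'],f['rotation'].round(3).tolist())
for lo,hi in (((0,150,50),(6,255,255)),):
    for b in blobs(mask(f,lo,hi),100):
        P=pts(f,b);P=P[P[:,2]>-.1]; zt=np.percentile(P[:,2],90); print(b.mean(0).round(),len(b),zt.round(4),rect(P[P[:,2]>zt-.008]))
```

```text
1.65 [ 0.45141976 -0.24544609  0.25609928] [[0.97, 0.241], [0.241, -0.97], [-0.001, 0.0]] [ 0.51804763 -0.2282202   0.39924245] [[0.241, 0.934, 0.263], [-0.971, 0.232, 0.065], [-0.001, -0.271, 0.963]]
[448. 144.] 4142 0.0852 (array([ 519.3, -297.5]), array([ 44.2, 131.4]), 19.6)
[326. 149.] 1470 0.0666 (array([ 503.9, -236.7]), array([49.3, 17.6]), 11.2)
```

View pics/e.png

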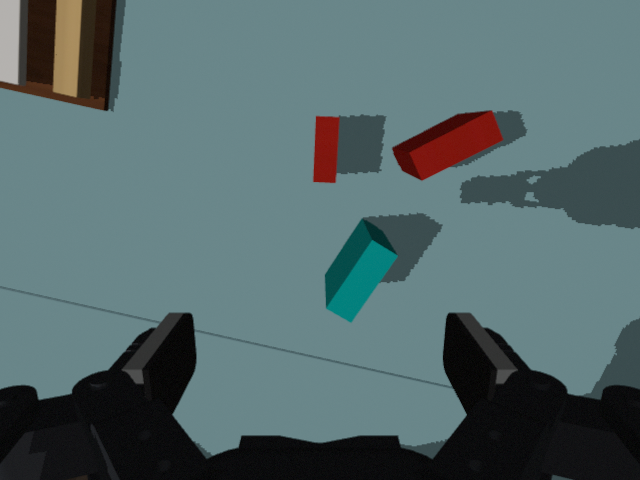

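The wrist view shows the spacer top at (326,149), 49 x 18 mm, at height 0.066. The larger red block is at (448,144) and the turquoise one at (360,270). Going on to look at the turnbutton.

{"fn": "drive_tool", "kwargs": {
  "commands": [
    [[0.4,1,0,0,0,-0.067,60],[0.4,1,0,0,0,-0.067,50],[0.4,1,0,0,0,-0.067,40],[0.4,1,0,0,0,-0.067,40],[0.4,1,0,0,0,-0.067,40],[0.4,1,0,0,0,-0.067,40]]
  ]
}}

```text
clock: 2.25
tcp_pos: [0.5534, 0.0096, 0.2564]
ee_rot: [[0.999, 0.038, 0.001], [0.038, -0.999, 0.001], [0.001, -0.001, -1.0]]
wrist_force: [-0.5, 0.2, 1.0]
width: 0.0401
grasp_force: 0.0
```

{"fn": "drive_tool", "kwargs": {
  "commands": [
    [[0,0.28,0,0,0,0,40],[0,0.28,0,0,0,0,40],[0,0.28,0,0,0,0,40],[0,0.28,0,0,0,0,40]]
  ]
}}

```text
clock: 2.65
tcp_pos: [0.5527, 0.0746, 0.2562]
ee_rot: [[0.999, 0.035, -0.0], [0.035, -0.999, -0.001], [-0.0, 0.001, -1.0]]
wrist_force: [0.3, -0.6, 0.1]
width: 0.0397
grasp_force: 0.0
```

Run:
```python
from h import *
f=cam('wrist','f.png'); s=sense(); print(s['clock'],s['tcp_pos'],s['ee_rot'][:,:2].round(3).tolist(),f['eye'])
for nm,lo,hi in (('tile',(0,0,120),(180,40,255)),('bat',(20,180,100),(30,255,255)),('rail',(8,60,100),(19,190,255))):
    for b in blobs(mask(f,lo,hi),400):
        P=pts(f,b); zt=np.median(P[:,2]); print(nm,b.mean(0).round(),len(b),zt.round(4),rect(P[abs(P[:,2]-zt)<.004]))
# tall things near the end block: peg
v,u=np.mgrid[0:480,0:640]; uv=np.c_[u.ravel(),v.ravel()]; P=pts(f,uv)
m=(P[:,0]>.59)&(P[:,0]<.70)&(P[:,1]>-.02)&(P[:,1]<.15)
for lo,hi in ((.062,.08),(.037,.045)):
    k=m&(P[:,2]>lo)&(P[:,2]<hi); Q=P[k]; print(k.sum(),uv[k].mean(0),np.median(Q,0),rect(Q))
```

```text
2.7 [0.55282953 0.07390119 0.25619533] [[0.999, 0.033], [0.033, -0.999], [-0.0, 0.001]] [0.62112706 0.07759036 0.39943701]
tile [328. 215.] 14093 0.0386 (array([545.6,  66.9]), array([109.9, 100.1]), 1.8)
bat [329. 132.] 3941 0.0306 (array([618.8,  69.1]), array([29.6, 90. ]), 1.9)
rail [237. 213.] 5251 0.0307 (array([543.8, 148.6]), array([108.6,  39.4]), 1.7)
rail [418. 213.] 3198 0.0303 (array([548.3, -15.1]), array([108.9,  20.9]), 1.6)
226 [287.73893805  89.03982301] [0.64866548 0.10145421 0.07044561] (array([648.7, 101.6]), array([11.2, 11.4]), 1.9)
2534 [324.89384373 134.18942384] [0.59912167 0.07526546 0.03916091] (array([622.4,  67.7]), array([99.7, 67. ]), 88.3)
```

View pics/f.png

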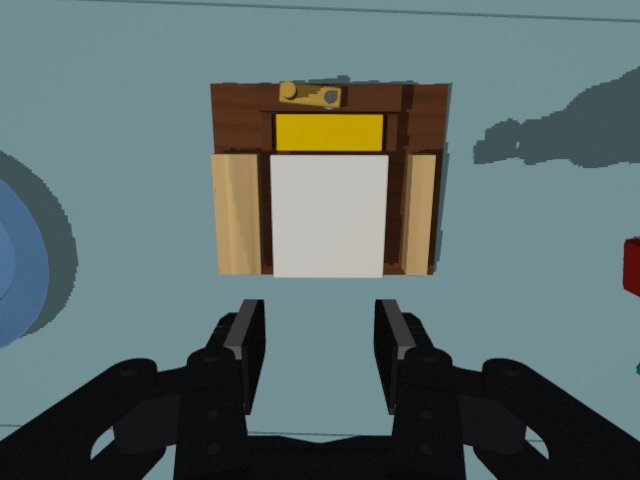

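Wrist view: peg top at (288,89), pivot at (331,97), tile at (328,215), thin rail on the right at (418,213) with the wide gap at (395,213). The tray origin is (0.5456, 0.0669) at +1.8°, and the turnbutton is at about -0.10 rad. Next: pinch the peg.

{"fn": "drive_tool", "kwargs": {
  "commands": [
    [[0.384,0.108,0,0,0,0,40],[0.384,0.108,0,0,0,0,40],[0.384,0.108,-0.2,0,0,0,40],[0.384,0.108,-0.4,0,0,0,40],[0.384,0.108,-0.6,0,0,0,40],[0.384,0.108,-0.75,0,0,0,40],[0.384,0.108,-0.83,0,0,0,40],[0.384,0.108,-0.83,0,0,0,40]]
  ],
  "newtons": 25
}}

```text
clock: 3.5
tcp_pos: [0.6466, 0.0998, 0.0453]
ee_rot: [[0.999, 0.033, -0.006], [0.033, -0.999, -0.003], [-0.006, 0.003, -1.0]]
wrist_force: [0.3, -0.6, 0.0]
width: 0.0396
grasp_force: 0.0
```

{"fn": "drive_tool", "kwargs": {
  "commands": [
    [[0,0,0,0,0,0,5],[0,0,0,0,0,0,5],[0,0,0,0,0,0,5],[0,0,0,0,0,0,5],[0,0,0,0,0,0,5],[0,0,0,0,0,0,5]]
  ]
}}

```text
clock: 4.1
tcp_pos: [0.65, 0.1018, 0.0506]
ee_rot: [[0.999, 0.035, 0.003], [0.035, -0.999, -0.001], [0.003, 0.002, -1.0]]
wrist_force: [-0.2, -6.2, 7.0]
width: 0.0109
grasp_force: 25.4
```

{"fn": "drive_tool", "kwargs": {
  "commands": [
    [[-0.04,-0.004,0,0,0,0,5],[-0.075,-0.018,0,0,0,0,5],[-0.104,-0.043,0,0,0,0,5],[-0.122,-0.07,0,0,0,0,5],[-0.133,-0.1,0,0,0,0,5],[-0.136,-0.131,0,0,0,0,5],[-0.136,-0.131,0,0,0,0,5],[-0.136,-0.131,0,0,0,0,5]]
  ]
}}

```text
clock: 4.9
tcp_pos: [0.6116, 0.0741, 0.0504]
ee_rot: [[0.999, 0.039, -0.004], [0.039, -0.999, 0.003], [-0.004, -0.003, -1.0]]
wrist_force: [-14.6, 5.7, 17.1]
width: 0.0109
grasp_force: 26.8
```

Run:
```python
from h import *
f=cam('scene'); s=sense(); print(s['tcp_pos'],s['wrist_force'],s['width'],s['grasp_force'])
```

```text
[0.61160077 0.07414508 0.05033133] [-14.87453732   6.20584221  17.41845815] 0.01125233173812032 26.824108958244324
```

{"fn": "drive_tool", "kwargs": {
  "commands": [
    [[-0.01,-0.015,0.008,0,0,0,5],[-0.012,-0.03,0.01,0,0,0,5],[-0.012,-0.03,0.01,0,0,0,5],[-0.012,-0.03,0.01,0,0,0,5]]
  ]
}}

```text
clock: 5.35
tcp_pos: [0.6101, 0.0679, 0.0509]
ee_rot: [[0.999, 0.04, -0.002], [0.04, -0.999, 0.005], [-0.002, -0.005, -1.0]]
wrist_force: [-0.3, 11.5, -9.4]
width: 0.0109
grasp_force: 25.5
```

{"fn": "drive_tool", "kwargs": {
  "commands": [
    [[0,0.01,0,0,0,0,40],[0,0.01,0,0,0,0,40],[0,0.01,0,0,0,0,40],[0,0.01,0.2,0,0,0,40],[-0.1,0.02,0.4,0,0,0,40],[-0.23,0.02,0.6,0,0,0,40],[-0.23,0.02,0.82,0,0,0,40],[-0.23,0.02,0.82,0,0,0,40]]
  ]
}}

```text
clock: 6.15
tcp_pos: [0.555, 0.0684, 0.262]
ee_rot: [[0.999, 0.036, 0.007], [0.036, -0.999, 0.001], [0.007, -0.0, -1.0]]
wrist_force: [1.0, 0.0, 0.6]
width: 0.04
grasp_force: 0.0
```

```bash
cat > look.py <<'E'
from h import *
f=cam('wrist'); s=sense(); print(s['clock'],s['tcp_pos'],s['ee_rot'][:,0].round(3))
for nm,lo,hi in (('tile',(0,0,120),(180,40,255)),('rail',(8,60,100),(19,190,255)),('red',(0,150,40),(6,255,255))):
    for b in blobs(mask(f,lo,hi),400):
        P=pts(f,b); zt=np.percentile(P[:,2],75); print(nm,len(b),zt.round(4),rect(P[abs(P[:,2]-zt)<.004]))
v,u=np.mgrid[0:480,0:640]; P=pts(f,np.c_[u.ravel(),v.ravel()])
m=(P[:,0]>.59)&(P[:,0]<.70)&(P[:,1]>.02)&(P[:,1]<.15)
for lo,hi in ((.062,.08),(.036,.044)):
    Q=P[m&(P[:,2]>lo)&(P[:,2]<hi)]
    if len(Q): print('peg/arm',len(Q),rect(Q))
E
python3 look.py
```

```text
6.2 [0.55583695 0.06848081 0.26323204] [0.999 0.036 0.009]
tile 13700 0.0391 (array([545.7,  66.8]), array([109.6, 100. ]), 1.8)
rail 5102 0.0312 (array([543. , 149.2]), array([110. ,  39.9]), 1.7)
rail 3089 0.031 (array([548.4, -15. ]), array([109.2,  20.6]), 2.0)
red 1343 0.0316 (array([ 502.5, -227.8]), array([50.7,  7.6]), 4.5)
peg/arm 186 (array([614.8,  69.2]), array([11.3, 10.9]), 2.5)
peg/arm 2400 (array([622.7,  69.2]), array([65.5, 98.4]), 0.0)
```

{"fn": "drive_tool", "kwargs": {
  "commands": [
    [[-0.2,-1,0,0,0,0.051,50],[-0.2,-1,0,0,0,0.051,50],[-0.2,-1,0,0,0,0.051,50],[-0.2,-1,0,0,0,0.051,50],[-0.2,-1,0,0,0,0.051,50],[-0.2,-1,0,0,0,0.051,50],[-0.2,-1,0,0,0,0.051,50]]
  ]
}}

```text
clock: 6.9
tcp_pos: [0.5033, -0.1844, 0.2562]
ee_rot: [[0.982, 0.19, -0.0], [0.19, -0.982, -0.001], [-0.0, 0.001, -1.0]]
wrist_force: [-0.3, 1.3, 0.7]
width: 0.0501
grasp_force: 0.0
```

```bash
sed -i 's/np.percentile(P\[:,2\],75)/np.percentile(P[:,2],90)/' look.py; python3 look.py | grep -v peg
```

```text
6.95 [ 0.50400812 -0.18202514  0.25628555] [0.981 0.193 0.   ]
tile 12372 0.0398 (array([546.4,  54. ]), array([109.8,  74.7]), 1.7)
rail 3350 0.0317 (array([548.8, -14.8]), array([110. ,  20.2]), 1.8)
red 4966 0.0849 (array([ 530.8, -326.8]), array([22.7, 64.1]), 41.2)
red 1835 0.0663 (array([ 504.3, -236.1]), array([49.9, 17.2]), 11.5)
```

{"fn": "drive_tool", "kwargs": {
  "commands": [
    [[0.003,-0.21,0,0,0,0,50],[0.003,-0.213,0,0,0,0,50],[0.003,-0.213,-0.2,0,0,0,50],[0.003,-0.213,-0.4,0,0,0,50],[0.003,-0.213,-0.6,0,0,0,50],[0.003,-0.213,-0.76,0,0,0,50],[0.003,-0.213,-0.86,0,0,0,50],[0.003,-0.213,-0.86,0,0,0,50]]
  ]
}}

```text
clock: 7.75
tcp_pos: [0.5033, -0.2318, 0.0381]
ee_rot: [[0.98, 0.198, -0.006], [0.198, -0.98, 0.003], [-0.005, -0.004, -1.0]]
wrist_force: [-0.0, 1.1, -0.4]
width: 0.0501
grasp_force: 0.0
```

{"fn": "drive_tool", "kwargs": {
  "commands": [
    [[0,0,0,0,0,0,10],[0,0,0,0,0,0,10],[0,0,0,0,0,0,10],[0,0,0,0,0,0,10],[0,0,0,0,0,0,10],[0,0,0,0,0,0,10]]
  ],
  "newtons": 30
}}

```text
clock: 8.35
tcp_pos: [0.5065, -0.2352, 0.0432]
ee_rot: [[0.981, 0.195, 0.004], [0.195, -0.981, -0.001], [0.003, 0.002, -1.0]]
wrist_force: [-0.3, 2.1, 8.2]
width: 0.0173
grasp_force: 33.8
```

{"fn": "drive_tool", "kwargs": {
  "commands": [
    [[0,0,0.2,0,0,0,10],[0,0,0.4,0,0,0,10],[0.05,0.15,0.4,0,0,-0.02,10],[0.1,0.35,0.4,0,0,-0.052,10],[0.15,0.55,0.4,0,0,-0.052,10],[0.164,0.75,0.4,0,0,-0.052,10],[0.164,0.9,0.4,0,0,-0.052,10],[0.164,0.964,0.4,0,0,-0.052,10]]
  ]
}}

```text
clock: 9.15
tcp_pos: [0.5459, 0.0115, 0.1424]
ee_rot: [[0.999, 0.039, 0.001], [0.039, -0.999, 0.002], [0.002, -0.002, -1.0]]
wrist_force: [-0.2, 0.4, 0.2]
width: 0.0176
grasp_force: 33.1
```

{"fn": "drive_tool", "kwargs": {
  "commands": [
    [[0,0,0,0,0,0,10],[0,0,0,0,0,0,10],[0,0,0,0,0,0,10]]
  ]
}}

```text
clock: 9.45
tcp_pos: [0.546, 0.0041, 0.1416]
ee_rot: [[1.0, 0.031, 0.0], [0.031, -1.0, -0.001], [0.0, 0.001, -1.0]]
wrist_force: [-1.8, -0.2, -1.0]
width: 0.0174
grasp_force: 33.0
```

```bash
cat > sp.py <<'E'
from h import *
s=sense(); print(s['clock'],s['tcp_pos'],s['ee_rot'][:,0].round(4),s['width'],s['grasp_force'],s['wrist_force'].round(1))
f=cam('wrist','g%d.png'%int(s['clock']*10))
o=np.array([.5456,.0669]);a=.0314;R=np.array([[np.cos(a),np.sin(a)],[-np.sin(a),np.cos(a)]])
for n in ('wrist','side','scene'):
    f=f if n=='wrist' else cam(n)
    m=mask(f,(0,150,30),(6,255,255))
    for b in blobs(m,60):
        P=pts(f,b); k=(P[:,1]>-.1)&(P[:,2]>.015)
        if k.sum()<30: continue
        Q=P[k]; zt=np.percentile(Q[:,2],95); T=Q[Q[:,2]>zt-.005]; c,sz,an=rect(T)
        print(n,k.sum(),'ztop',zt.round(4),'zmin',np.percentile(Q[:,2],3).round(4),c,sz,an,'tray',((np.array(c)/1000-o)@R.T*1000).round(1))
        # lowest visible band
        L=Q[Q[:,2]<np.percentile(Q[:,2],3)+.006]; print('   low band tray',((L[:,:2].mean(0)-o)@R.T*1000).round(1), 'high',((Q[Q[:,2]>zt-.015][:,:2].mean(0)-o)@R.T*1000).round(1))
E
python3 sp.py
```

```text
9.45 [0.54598197 0.00409926 0.14158218] [9.995e-01 3.080e-02 3.000e-04] 0.017355705497372156 33.03071200847626 [-1.8 -0.2 -1. ]
wrist 9934 ztop 0.1649 zmin 0.1147 [565.7   5.4] [97.2 18.4] 1.3 tray [ 18.2 -62.1]
   low band tray [ 20.4 -62.8] high [ -0.7 -62.2]
side 522 ztop 0.1639 zmin 0.1067 [537.6 -11.7] [38.8 45.9] 77.8 tray [-10.5 -78.3]
   low band tray [ -5.9 -72.5] high [-14.9 -69.2]
scene 274 ztop 0.1795 zmin 0.1078 [890.8  90.4] [688.7   6.9] 13.3 tray [345.8  12.7]
   low band tray [ 18.8 -60.5] high [ 16.8 -58.8]
```

{"fn": "drive_tool", "kwargs": {
  "commands": [
    [[0.004,0.006,-0.1,0,0,0,10],[0.004,0.006,-0.2,0,0,0,10],[0.004,0.006,-0.22,0,0,0,10],[0.004,0.006,-0.22,0,0,0,10],[0.004,0.006,-0.22,0,0,0,10]]
  ]
}}

```text
clock: 10.1
tcp_pos: [0.5475, 0.0072, 0.0872]
ee_rot: [[0.999, 0.033, 0.001], [0.033, -0.999, 0.0], [0.001, 0.0, -1.0]]
wrist_force: [0.0, -0.7, 0.0]
width: 0.0173
grasp_force: 33.0
```

```bash
python3 sp.py; ls pics
python3 - <<'E'
from h import *
f=cam('side'); cv2.imwrite('pics/s.png',cv2.resize(f['img'][200:330,220:370],None,fx=4,fy=4,interpolation=cv2.INTER_CUBIC)[:,:,::-1])
E
```

```text
10.1 [0.54752502 0.00721144 0.08720498] [0.9995 0.0326 0.001 ] 0.017253909235243507 32.992894649505615 [ 0.  -0.7  0. ]
wrist 9965 ztop 0.1106 zmin 0.0598 [567.2   8.5] [97.  18.4] 1.4 tray [ 19.8 -59. ]
   low band tray [ 22. -60.] high [  0.8 -59.1]
side 452 ztop 0.1103 zmin 0.0522 [539.7  -9. ] [39.4 50. ] 73.3 tray [ -8.3 -75.7]
   low band tray [ -4.3 -69.6] high [-14.5 -66.1]
scene 284 ztop 0.1342 zmin 0.0489 [890.5  91.8] [688.7   7.3] 13.1 tray [345.5  14.1]
   low band tray [ 17.6 -58.7] high [ 59.7 -42.5]
a.png
b.png
c.png
d.png
e.png
f.png
g101.png
g94.png
```

View pics/s.png

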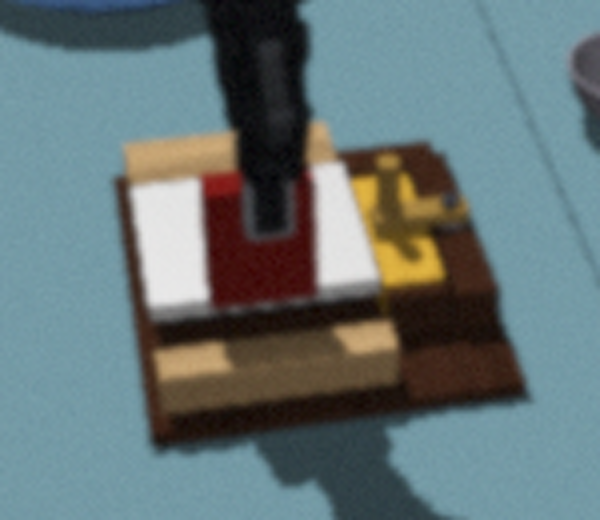

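The side crop shows the spacer upright at (260,240) above the gap, between the tile and the thin rail at (275,360), and the button across the batten at (400,210). Lowering gently.

{"fn": "drive_tool", "kwargs": {
  "commands": [
    [[0,-0.005,0,0,0,0,10],[0,-0.005,-0.03,0,0,0,10],[0,-0.005,-0.05,0,0,0,10],[0,-0.005,-0.07,0,0,0,10],[0,-0.005,-0.08,0,0,0,10],[0,-0.005,-0.08,0,0,0,10]]
  ]
}}

```text
clock: 10.9
tcp_pos: [0.5465, 0.0062, 0.0657]
ee_rot: [[0.999, 0.033, -0.001], [0.033, -0.999, -0.0], [-0.001, 0.0, -1.0]]
wrist_force: [-0.1, -0.5, -1.0]
width: 0.0172
grasp_force: 33.0
```

{"fn": "drive_tool", "kwargs": {
  "commands": [
    [[0,0,-0.02,0,0,0,10],[0,0,-0.035,0,0,0,10],[0,0,-0.05,0,0,0,10],[0,0,-0.058,0,0,0,10],[0,0,-0.058,0,0,0,10]]
  ]
}}

```text
clock: 11.4
tcp_pos: [0.5468, 0.0061, 0.0516]
ee_rot: [[0.999, 0.033, -0.0], [0.033, -0.999, -0.0], [-0.0, 0.0, -1.0]]
wrist_force: [0.2, -0.5, 0.3]
width: 0.0173
grasp_force: 32.9
```

Nearly on the floor; a touch more, then check for contact.

{"fn": "drive_tool", "kwargs": {
  "commands": [
    [[0,0,-0.006,0,0,0,10],[0,0,-0.008,0,0,0,10],[0,0,-0.008,0,0,0,10]]
  ]
}}

```text
clock: 11.7
tcp_pos: [0.5471, 0.0059, 0.0511]
ee_rot: [[0.999, 0.033, 0.001], [0.033, -0.999, -0.001], [0.001, 0.001, -1.0]]
wrist_force: [-5.0, -1.7, 15.1]
width: 0.0175
grasp_force: 34.7
```

{"fn": "drive_tool", "kwargs": {
  "commands": [
    [[0,0,0.008,0,0,0,25],[0,0,0.008,0,0,0,35],[0,0,0.008,0,0,0,40],[0,0,0.008,0,0,0,40],[0,0,0.1,0,0,0,40],[0,0,0.3,0,0,0,40],[0,0,0.5,0,0,0,40],[0,0,0.5,0,0,0,40]]
  ]
}}

```text
clock: 12.5
tcp_pos: [0.5507, 0.0068, 0.1813]
ee_rot: [[0.999, 0.033, 0.011], [0.033, -0.999, 0.001], [0.011, -0.0, -1.0]]
wrist_force: [-0.1, 0.3, -0.6]
width: 0.0402
grasp_force: 0.0
```

{"fn": "drive_tool", "kwargs": {
  "commands": [
    [[0,0.2,0.25,0,0,0,0],[0,0.2,0.25,0,0,0,0],[0,0.2,0.25,0,0,0,0],[0,0.2,0.25,0,0,0,0]]
  ]
}}

```text
clock: 12.9
tcp_pos: [0.5469, 0.0563, 0.2372]
ee_rot: [[0.999, 0.034, 0.0], [0.034, -0.999, -0.0], [0.0, 0.0, -1.0]]
wrist_force: [0.2, -0.2, -1.0]
width: 0.0
grasp_force: 0.0
```

```bash
python3 sp.py; python3 look.py
```

```text
12.9 [0.54688645 0.05626481 0.23715996] [9.994e-01 3.400e-02 4.000e-04] 2.395044225976322e-05 0.0 [ 0.2 -0.2 -1. ]
wrist 2210 ztop 0.0746 zmin 0.028 [571.7  19.2] [112.5  35.1] 25.2 tray [ 24.6 -48.5]
   low band tray [  8.8 -55.8] high [ -1.7 -60. ]
side 533 ztop 0.0742 zmin 0.0311 [541.6   2.7] [18.3 44.9] 89.7 tray [ -6. -64.]
   low band tray [ -6.6 -70.3] high [ -6.7 -67.3]
scene 286 ztop 0.076 zmin 0.0216 [875.3  77.3] [724.6  23.6] 12.4 tray [329.9   0. ]
   low band tray [ 21.  -62.3] high [  3.8 -60.3]
13.1 [0.5463077  0.05494403 0.23598819] [ 0.999  0.032 -0.002]
tile 15863 0.0396 (array([546. ,  67.2]), array([108.7,  99.8]), 1.6)
rail 5926 0.0317 (array([543.7, 148.9]), array([109.1,  39.5]), 1.8)
rail 2623 0.0315 (array([548.7, -15. ]), array([109. ,  20.2]), 1.8)
red 2260 0.0743 (array([544.3,   5.9]), array([50.1, 18.1]), 1.9)
peg/arm 227 (array([614.9,  69.1]), array([11.3, 11.4]), 47.3)
peg/arm 2895 (array([622.6,  69.2]), array([98.4, 65.3]), 90.0)
```

The spacer stands free at tray (-3,-61) mm with its top at 0.074, and the button is at its stop. Now the tile.

{"fn": "drive_tool", "kwargs": {
  "commands": [
    [[-0.004,0.05,-0.1,0,0,0,0],[-0.004,0.05,-0.3,0,0,0,0],[-0.004,0.05,-0.5,0,0,0,0],[-0.004,0.05,-0.65,0,0,0,0],[-0.004,0.05,-0.74,0,0,0,0],[-0.004,0.05,-0.74,0,0,0,0],[-0.004,0.05,-0.74,0,0,0,0]]
  ]
}}

```text
clock: 13.8
tcp_pos: [0.5457, 0.0683, 0.0522]
ee_rot: [[0.999, 0.033, -0.001], [0.033, -0.999, -0.0], [-0.001, 0.0, -1.0]]
wrist_force: [-0.1, 0.5, -0.0]
width: -0.0004
grasp_force: 0.0
```

{"fn": "drive_tool", "kwargs": {
  "commands": [
    [[0,0,-0.03,0,0,0,0],[0,0,-0.05,0,0,0,0],[0,0,-0.06,0,0,0,0],[0,0,-0.07,0,0,0,0],[0,0,-0.075,0,0,0,0],[0,0,-0.075,0,0,0,0]]
  ]
}}

```text
clock: 14.4
tcp_pos: [0.5463, 0.0686, 0.0339]
ee_rot: [[0.999, 0.033, 0.001], [0.033, -0.999, -0.0], [0.001, 0.0, -1.0]]
wrist_force: [-0.9, -0.7, 5.5]
width: 0.0001
grasp_force: 2.6
```

{"fn": "drive_tool", "kwargs": {
  "commands": [
    [[0,0,-0.006,0,0,0,0],[0,0,-0.011,0,0,0,0],[0,0,-0.015,0,0,0,0],[0,0,-0.015,0,0,0,0],[0,0,-0.015,0,0,0,0]]
  ]
}}

```text
clock: 14.9
tcp_pos: [0.5462, 0.0686, 0.0304]
ee_rot: [[0.999, 0.033, 0.001], [0.033, -0.999, -0.0], [0.001, 0.0, -1.0]]
wrist_force: [-1.2, -0.7, 7.2]
width: 0.0
grasp_force: 3.9
```

Nearly at the stop; a little more for a margin.

{"fn": "drive_tool", "kwargs": {
  "commands": [
    [[0,0,-0.004,0,0,0,0],[0,0,-0.006,0,0,0,0],[0,0,-0.006,0,0,0,0],[0,0,-0.006,0,0,0,0],[0,0,-0.006,0,0,0,0],[0,0,-0.006,0,0,0,0]]
  ]
}}

```text
clock: 15.5
tcp_pos: [0.5463, 0.0686, 0.03]
ee_rot: [[0.999, 0.033, 0.001], [0.033, -0.999, -0.0], [0.001, 0.0, -1.0]]
wrist_force: [-6.1, -1.9, 22.5]
width: 0.0001
grasp_force: 11.2
```

```bash
python3 sp.py; python3 look.py
```

```text
15.5 [0.54629581 0.06860997 0.0299942 ] [0.9995 0.033  0.0013] 0.00011191431831214507 11.15946092410013 [-6.1 -1.9 22.5]
wrist 15535 ztop 0.0743 zmin 0.0254 [574.3  34.9] [104.2  30. ] 58.3 tray [ 27.7 -32.9]
   low band tray [ 10.5 -56.3] high [ 10.7 -58.7]
side 518 ztop 0.0741 zmin 0.0309 [541.1   4.4] [44.  21.3] 0.0 tray [ -6.5 -62.3]
   low band tray [ -5.2 -70.4] high [ -6.9 -67.6]
scene 230 ztop 0.0765 zmin 0.0212 [875.1  78.3] [724.6  21.1] 12.4 tray [329.7   1. ]
   low band tray [ 21.  -63.7] high [ 17.1 -58.8]
15.7 [0.54631571 0.06862007 0.03001572] [0.999 0.033 0.001]
tile 46826 0.0314 (array([563.7,  67.6]), array([ 73.8, 100.3]), 1.8)
tile 458 0.0316 (array([500.2,  67.7]), array([15.8,  6.1]), 2.0)
rail 2190 0.0096 (array([609.1, 153.8]), array([ 9.6, 39.2]), 1.9)
rail 22472 0.0315 (array([548.8, 149. ]), array([98.9, 40.5]), 1.8)
rail 6321 0.0314 (array([579.6, -14. ]), array([47.3, 20.7]), 1.4)
red 15639 0.074 (array([553.4,   6.3]), array([32.7, 19.7]), 0.8)
peg/arm 1989 (array([614.7,  68.9]), array([11.6, 11.6]), 16.1)
peg/arm 6163 (array([628.1,  69.4]), array([44.4, 16.1]), 1.7)
```

The tile is flush, held with 22 N and steady; the spacer and the button haven't moved.

```bash
python3 -c "
from bench import sign_off
print(sign_off())"
```

```text
the job is handed in; nothing more can be done
None
```

The job is handed in: the turnbutton is at its stop across the batten, the spacer stands let go on the tray floor in the wide gap, and the fingers hold the tile flush with about 22 N; the hand-in call did not say whether it passed.

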